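# Unscrew the crank plug from the gear case

### The job

Unscrew the plug with the single crank arm from the side of the gear case: swing its crank from level up to upright, a quarter turn anticlockwise as you face the plug, until the thread lets go, then draw the plug straight out of its port. Set it down in the aluminium parts tray without dropping it, let go, and leave the T-bar plug in the other port alone.

Things in the scene. Friction and masses are not known exactly. Their poses are not given: they have to be found in the camera images.
- gear_case: Grey cast gear case, fixed: 120 mm deep (x), 320 wide (y), 134 high. Origin: centre of underside. Its +x points level out of the face with two ports, 60 mm from the origin; port axes lie along x, 95 mm up, at y = -65 and +65 mm. One holds the crank plug, the other the T-bar plug, either way round.
- crank_plug: Steel plug, about 0.28 kg. Origin: on its axis, at its seat on the port face; x out of the port, y to its knob. Collar: hexagon 34 mm across flats, 10 thick. Inside: 22 mm shank, two thread segments. It turns with light friction, not moving out; within 10 deg of crank upright the thread lets go; a stop lies just past. Clear after 22 mm of draw. Hung by the knob it reaches 20 mm below its axis.
- crank_knob (a point): Centre of the plug's revolving grip knob, a steel disc 22 mm across, 20 thick, that spins freely about an axis parallel to the plug's (its x). Pinch its flat faces (towards and away from the case) from above. It is 76 mm out from the port face, 50 mm off the plug axis on a 12 mm arm, at the start level towards the case's +y; it swings on a 50 mm arc up to straight above the axis.
- crank_hub (a point): Point on the crank plug's axis, 30 mm out from its seat on the port face, on the plain 18 mm round hub bar that runs to 82 mm out. Axes as crank_plug.
- tray_in (a point): Centre of the inner floor of the open aluminium parts tray, fixed on the bench: 220 mm (its x) by 240 mm (its y) outside, walls 4 mm thick and 34 mm high, floor 4 mm thick.
- tbar_middle (a point): Middle of the level T-bar (60 mm long, 10 mm thick) of the other steel plug, 27 mm out from the port face. It has no crank or knob and stays screwed in.
Things that resemble listed ones, but are neither listed nor needed, are in the scene too. Leave any black or turquoise look-alike of the crank_plug alone.

How it is judged:
On the way, in this order (a step that is already met when the one before it is completed fails the run):
1. the crank is swung up to at least about 60 degrees above level with the plug still in its port (z of crank_knob in the frame of gear_case above 0.136 m and x of crank_hub in the frame of gear_case below 0.105 m), for 0.1 s.
2. the plug is drawn clear of the port, its seat more than 25 mm off the face (x of crank_hub in the frame of gear_case above 0.115 m), for 0.1 s.
3. still held by the fingers, the plug is lowered into the tray, its axis less than 60 mm above the floor of the tray (z of crank_hub in the frame of tray_in below 0.06 m and x of crank_hub in the frame of tray_in between -0.106 and 0.106 m and y of crank_hub in the frame of tray_in between -0.116 and 0.116 m and contact force between the fingers and crank_plug above 0.5 N), for 0.1 s.
At the end, for the whole second after the job is handed in: The crank plug lies at rest in the tray, its hub point inside the tray walls and less than 60 mm above the tray floor, let go; the T-bar plug's middle is within 15 mm of where it was (x of crank_hub in the frame of tray_in between -0.106 and 0.106 m and y of crank_hub in the frame of tray_in between -0.116 and 0.116 m and z of crank_hub in the frame of tray_in below 0.06 m and linear speed of crank_plug below 0.03 m/s and distance of tbar_middle from where it was at the start of the episode below 0.015 m); the robot touches nothing.
It fails at once if the T-bar plug is moved by more than 15 mm (distance of tbar_middle from where it was at the start of the episode above 0.015 m).
It also fails if it takes over 51 s, if anything falls off the work surface, if the arm or the gripper's body presses on something with over 40 N, if the wrist force passes 120 N, or if a joint passes its speed limit or range.

### The arm

A 6-joint arm with a two-finger parallel gripper is mounted at the origin on the work surface. World frame = base frame: x ahead of the robot, y to its left, z up, the work surface at z = 0. Lengths are in m, angles in rad, forces in N, time in s.
With the tool pointing down it reaches from about 0.3 to 1 m from the base axis. Payload 5.1 kg.
Tool frame: the origin (TCP) lies at the very end of the fingers, on their centre line; the grasp point (between the pads) lies 19 mm behind it (ctrl.grip_depth is the x of the grasp point in the tool frame, in m); x points along the fingers, z is the direction in which the jaws open and shut, and the axes are right-handed (so a half turn about x gives the same grasp; the last joint's range is limited). The gripper opens to 95 mm and grips with 3 to 60 N. Pads are 20 mm wide; open, the fingers measure 119 mm over their backs; the gripper's body (75 mm by 180 mm) begins 59 mm behind the grasp point.
Start: joints at [1.173, 0.124, 1.65, -0, 1.367, -0.083], TCP at [0.201, 0.618, 0.215] pointing down, gripper open.
Joint ranges: [-2.61, 2.61], [-1.02, 2.33], [0.03, 2.71], [-1.35, 4.49], [0.32, 2.68], [-2.91, 2.91]. Speed limits (rad/s): [2.57, 2.57, 3.14, 3.14, 3.14, 3.14].

### API

Orientations are given as a rotation vector (axis times angle).
In Python, from rig import ctrl gives the robot as it stands. The module is installed in compiled form; this text tells all that it offers.
- The arm moves only by the tool move_arm, never from a script. Its arguments are lists of equal length, an entry for each row: "xyz": the shift along the tool's x, y, z in m, a list of three; "yaw": the turn about the tool's x in rad; "gripper": the closure, from 0 (fully open) to 1 (shut). In form: {"xyz": [[x, y, z], ...], "yaw": [yaw, ...], "gripper": [gripper, ...]}. A call has 1 to 20 rows; each row is the pose to reach, as a shift and turn from the pose commanded when the call began, along the tool's axes at that moment; what a row does not reach only later rows make up. A row lasts 1/12 s, in which the tool goes at most 41.7 mm and 7.16 degrees, less where a joint would pass 70% of its speed; a pose out of reach is approached as far as the arm can. A call with a gripper value outside its range is refused whole. The fingers move at their own pace and stop on an object; "squeeze" is the grip in N (left out, the last holds). Time passes only in rows, so rows that repeat a pose let the fingers close. It gives the time, the measured TCP pose, the force and the opening at its end, in the units of the state.
- ctrl.get_state(): the state, without advancing time (a new reading comes with each control period).
- ctrl.capture(name): name is "scene" or "side" or "wrist"; returns a dict with "pixels" (384x512x3 uint8, blue, green, red), "fx", "fy", "cx", "cy" (pixels), "k1" (the pictures are not rectified: a ray, as slopes to the right and down, at radius r is drawn at 1 + k1 r^2 times it, then the intrinsics apply), "eye" and "orientation" of the camera in the world; the wrist camera has in their place "tool_from_camera" (4x4, takes a point from camera to tool coordinates, whose origin is the TCP and whose axes are the tool frame's). Camera axes: x right, y down, z forward; pixel columns grow to the right and rows downward; lengths in m; the calibration is good to about 2 mm. A picture is of the moment at which its call begins: read the wrist's pose just before it. There is no depth.
- ctrl.hand_in(): hands the job in, once; it reports no verdict.
Trained networks look in the newest picture that a camera, given by its name, has taken for a name from the list of things; names that differ only in an ending like _2 or _b are one class to them, and where a whole thing is asked for, a point or a joint stands for the part that bears it (a point fixed in the world has none). Each returns a list of dicts, best first, with "p" (0 to 1); they miss things now and then, are a little off and sometimes report something else, mostly with a low value. They report only what shows in the picture. A call takes as long as a camera call. They do not tell look-alikes from the thing itself.
- ctrl.spot_in(query, camera): "rect" ([centre column, centre row, width, height] in pixels, round what is visible of it).
- ctrl.outline_of(query, camera): "pixels" (384x512 bool, what is visible of it) and "rect" ([centre column, centre row, width, height] in pixels, round what is visible of it).
- ctrl.spot_point(query, camera): "point" ([column, row] in pixels: a listed point, or the origin of a listed thing).
The state is a dict: "time_s": time; "joints": joint angles; "qvel": joint speeds; "joint_torque": joint torques, N m; "eef_pos": TCP position; "orientation": TCP orientation; "force": force on the tool from outside, world axes, zero at the start; "wrist_torque": the same for the moment, N m; "finger_gap": opening from 0.0 (shut) to 1.0 (fully open).
Only numpy, scipy, OpenCV 4.12 (cv2) and the standard library are available. Lean on these libraries where they do the work, as an engineer would, in place of code of your own. Each camera call takes 0.05 s, during which the arm holds its last target.

## Working session

There is one attempt and no reset: what is moved stays moved. The work goes in short steps, Python scripts to look and compute and a tool call to move; the robot and the scene stay as the last step left them, time stands still between calls to the robot, and variables do not carry over. Pictures are saved under pics/ and viewed, and the job is handed in when it is done.

Besides the shell and the picture viewer there is one more tool, called after ">>>" as a command line: name --pt "numbers of a row" for each row, then --argument value for the rest. move_arm: Moves the arm, as the interface text tells. Its arguments: {"type":"object","properties":{"xyz":{"type":"array","items":{"type":"array","items":{"type":"number"}}},"yaw":{"type":"array","items":{"type":"number"}},"gripper":{"type":"array","items":{"type":"number"}},"squeeze":{"type":"number"}},"required":["xyz","yaw","gripper"]}

```bash
mkdir -p pics; cat > h.py <<'E'
import numpy as np,cv2,pickle
from scipy.spatial.transform import Rotation as R
from rig import ctrl
def cap(n,f):
    s=ctrl.get_state(); c=ctrl.capture(n); cv2.imwrite('pics/'+f+'.png',c['pixels']); 
    c['s']=s; pickle.dump(c,open('pics/'+f+'.pkl','wb')); return c
def pose(c):
    if 'tool_from_camera' in c:
        T=np.eye(4);T[:3,:3]=R.from_rotvec(c['s']['orientation']).as_matrix();T[:3,3]=c['s']['eef_pos']
        M=T@np.array(c['tool_from_camera']);return M[:3,:3],M[:3,3]
    o=np.array(c['orientation'])
    return (R.from_rotvec(o).as_matrix() if o.size==3 else o), np.array(c['eye'])
def K(c): return np.array([[c['fx'],0,c['cx']],[0,c['fy'],c['cy']],[0,0,1.]])
def dist(c): return np.array([c['k1'],0,0,0,0.])
def ray(c,p):
    u=cv2.undistortPoints(np.array([[p]],float),K(c),dist(c))[0,0]
    Rm,e=pose(c); d=Rm@np.array([u[0],u[1],1]); return e,d/np.linalg.norm(d)
def atz(c,p,z):
    e,d=ray(c,p); return e+d*(z-e[2])/d[2]
def proj(c,P):
    Rm,e=pose(c); q=(np.atleast_2d(P)-e)@Rm
    return cv2.projectPoints(q,np.zeros(3),np.zeros(3),K(c),dist(c))[0][:,0]
def tri(obs):
    A=np.zeros((3,3));b=np.zeros(3)
    for c,p in obs:
        e,d=ray(c,p);M=np.eye(3)-np.outer(d,d);A+=M;b+=M@e
    X=np.linalg.solve(A,b); return X,[np.linalg.norm((np.eye(3)-np.outer(ray(c,p)[1],ray(c,p)[1]))@(X-c0)) for c,p in obs for c0 in [ray(c,p)[0]]]
E
python3 - <<'E'
from h import *
for n in ['scene','side','wrist']:
    c=cap(n,n+'0'); print(n,c['fx'],c['k1'],pose(c)[1].round(3),pose(c)[0][:,2].round(2))
    for q in ['gear_case','crank_plug','crank_knob','crank_hub','tray_in','tbar_middle']:
        print(q,'pt',[(np.round(d['point']).tolist(),round(d['p'],2)) for d in ctrl.spot_point(q,n)][:4],'rect',[(np.round(d['rect']).tolist(),round(d['p'],2)) for d in ctrl.spot_in(q,n)][:4])
print(ctrl.get_state(),ctrl.grip_depth)
E
```

```text
scene 460.25201515427904 -0.01848884847568803 [1.    0.755 1.085] [-0.39 -0.62 -0.69]
gear_case pt [([223.0, 221.0], 0.87)] rect [([224.0, 210.0, 114.0, 88.0], 0.72), ([260.0, 210.0, 34.0, 23.0], 0.16)]
crank_plug pt [([180.0, 138.0], 0.72), ([249.0, 202.0], 0.67), ([257.0, 267.0], 0.56), ([282.0, 150.0], 0.55)] rect [([246.0, 263.0, 44.0, 21.0], 0.92), ([263.0, 209.0, 37.0, 22.0], 0.84), ([191.0, 144.0, 33.0, 14.0], 0.58), ([281.0, 160.0, 30.0, 27.0], 0.51)]
crank_knob pt [([279.0, 167.0], 0.56), ([204.0, 142.0], 0.53), ([276.0, 210.0], 0.52), ([233.0, 264.0], 0.42)] rect [([230.0, 267.0, 6.0, 10.0], 0.37)]
crank_hub pt [([252.0, 211.0], 0.79), ([278.0, 157.0], 0.74), ([256.0, 264.0], 0.6), ([187.0, 143.0], 0.47)] rect [([250.0, 265.0, 39.0, 21.0], 0.93), ([194.0, 144.0, 33.0, 13.0], 0.67), ([260.0, 209.0, 36.0, 26.0], 0.55), ([279.0, 161.0, 21.0, 26.0], 0.47)]
tray_in pt [([320.0, 314.0], 0.69)] rect [([323.0, 312.0, 124.0, 114.0], 0.58)]
tbar_middle pt [([216.0, 224.0], 0.61)] rect [([216.0, 221.0, 18.0, 16.0], 0.5)]
side 496.762114856093 -0.12005714974488654 [ 0.409 -1.366  1.287
[... 1078 characters left out ...]
pt [] rect []
{'time_s': 1.95, 'joints': array([ 1.17341244e+00,  1.23829333e-01,  1.65028905e+00,  3.18854216e-05,
        1.36751448e+00, -8.25960556e-02]), 'qvel': array([-3.53574530e-04, -1.21376953e-03,  2.27121334e-05, -1.00882546e-03,
       -2.20879696e-04, -5.38419446e-04]), 'joint_torque': array([-9.20920138e-05, -4.17580605e+01, -3.60212266e+01,  7.75356009e-02,
        4.29795077e-02, -3.33224094e-06]), 'eef_pos': array([0.20126195, 0.61804518, 0.21464369]), 'orientation': array([-0.97425131,  1.3418862 ,  0.97426099]), 'force': array([-0.37208528,  0.31731575,  0.31175179]), 'wrist_torque': array([ 0.03232249,  0.00484093, -0.00458988]), 'finger_gap': 1.0026511223434331} -0.0188
```

View images.

```bash
python3 - <<'E'
import cv2
for n,(a,b,c,d) in dict(scene=(140,100,420,380),side=(160,110,360,350)).items():
    i=cv2.imread(f'pics/{n}0.png')[b:d,a:c]; s=min(800/i.shape[1],600/i.shape[0]); cv2.imwrite(f'pics/{n}0z.png',cv2.resize(i,None,fx=s,fy=s,interpolation=2)); print(s)
E
```

```text
2.142857142857143
2.5
```

View pics/scene0z.png

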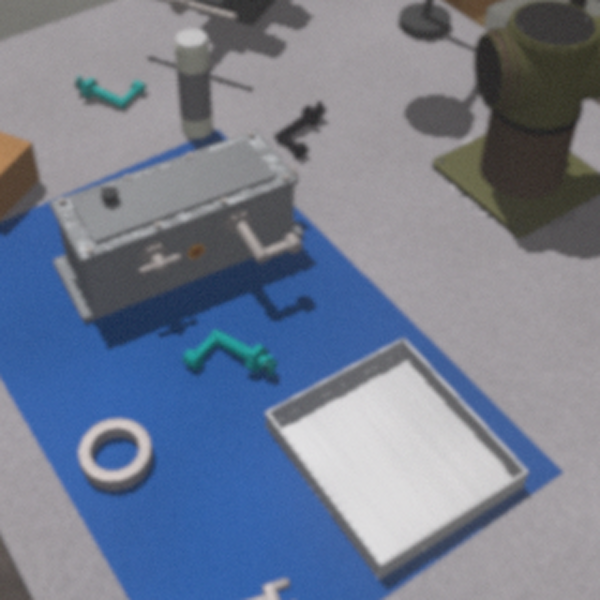

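View pics/side0z.png

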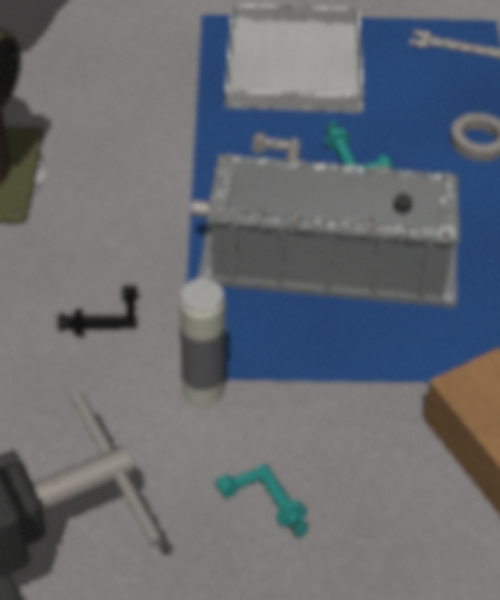

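```bash
python3 - <<'E'
from h import *
L=lambda f:pickle.load(open(f'pics/{f}.pkl','rb'))
S,D=L('scene0'),L('side0')
print('case',atz(S,(223,221),0),atz(D,(292,213),0),tri([(S,(223,221)),(D,(292,213))]))
print('tray',atz(S,(320,314),.004),atz(D,(274,135),.004),tri([(S,(320,314)),(D,(274,135))]))
print('knob', atz(S,(276,210),.095))
print('hub', atz(S,(252,211),.095))
print('tbar', atz(S,(216,224),.095),tri([(S,(216,224)),(D,(275,179))]))
print('tbar', atz(D,(278,169),.095))
z=lambda x,y:(x/2.142857+140,y/2.142857+100)
for p in [(52,200),(250,137),(297,178),(85,252)]: print('top',atz(S,z(*p),.134))
y=lambda a,b:(a/2.5+160,b/2.5+110)
for p in [(218,157),(458,175),(457,235),(212,222)]: print('topD',atz(D,y(*p),.134))
for p in [(403,341),(526,474),(382,576),(267,412)]: print('trayrim',atz(S,z(*p),.034))
E
```

```text
case [ 0.55062686 -0.15183504  0.        ] [ 0.54048576 -0.16157888  0.        ] (array([ 0.54438304, -0.15686793, -0.00661143]), [np.float64(0.003459525022870753), np.float64(0.003459525022870513)])
tray [0.50993703 0.28691664 0.004     ] [0.48337837 0.27893222 0.004     ] (array([ 0.49388529,  0.28427594, -0.00580158]), [np.float64(0.011065388937417906), np.float64(0.011065388937417996)])
knob [ 0.43621916 -0.02133711  0.095     ]
hub [ 0.49767484 -0.05847517  0.095     ]
tbar [ 0.61280367 -0.07379299  0.095     ] (array([ 0.53861791, -0.08929738,  0.07123551]), [np.float64(0.06306856358276024), np.float64(0.06306856358276047)])
tbar [ 0.4892961  -0.03510854  0.095     ]
top [ 0.6946365 -0.2371944  0.134    ]
top [ 0.39101489 -0.19300269  0.134     ]
top [ 0.38586286 -0.0795847   0.134     ]
top [ 0.70125118 -0.12096125  0.134     ]
topD [ 0.38007333 -0.10083565  0.134     ]
topD [ 0.70864099 -0.12912164  0.134     ]
topD [ 0.69417095 -0.24357028  0.134     ]
topD [ 0.37510297 -0.22688529  0.134     ]
trayrim [0.39168991 0.17449129 0.034     ]
trayrim [0.399268   0.40947095 0.034     ]
trayrim [0.61969009 0.41153814 0.034     ]
trayrim [0.60457108 0.16487068 0.034     ]
```

```bash
python3 - <<'E'
from h import *
s=ctrl.get_state(); M=R.from_rotvec(s['orientation']).as_matrix(); print(M.round(3))
S=pickle.load(open('pics/wrist0.pkl','rb')); print(np.array(S['tool_from_camera']).round(3))
z=M[:,2]; print(np.degrees(np.arctan2(z[1],z[0])))
E
```

```text
[[-0.    -0.951  0.31 ]
 [-0.     0.31   0.951]
 [-1.     0.    -0.   ]]
[[-0.    -0.277  0.961 -0.17 ]
 [-0.001 -0.961 -0.277  0.079]
 [ 1.    -0.001  0.    -0.   ]
 [ 0.     0.     0.     1.   ]]
71.96361720472866
```

View pics/wrist0.png

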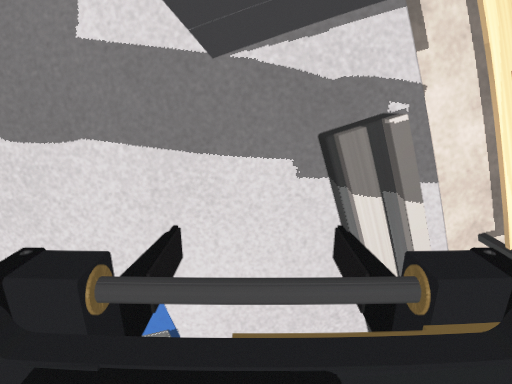

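>>> move_arm --pt "-0.03 -0.424 -0.525" --pt "-0.03 -0.424 -0.525" --pt "-0.03 -0.424 -0.525" --pt "-0.03 -0.424 -0.525" --pt "-0.03 -0.424 -0.525" --pt "-0.03 -0.424 -0.525" --pt "-0.03 -0.424 -0.525" --pt "-0.03 -0.424 -0.525" --pt "-0.03 -0.424 -0.525" --pt "-0.03 -0.424 -0.525" --pt "-0.03 -0.424 -0.525" --pt "-0.03 -0.424 -0.525" --pt "-0.03 -0.424 -0.525" --pt "-0.03 -0.424 -0.525" --pt "-0.03 -0.424 -0.525" --pt "-0.03 -0.424 -0.525" --pt "-0.03 -0.424 -0.525" --pt "-0.03 -0.424 -0.525" --pt "-0.03 -0.424 -0.525" --pt "-0.03 -0.424 -0.525" --yaw '[-0.21, -0.21, -0.21, -0.21, -0.21, -0.21, -0.21, -0.21, -0.21, -0.21, -0.21, -0.21, -0.21, -0.21, -0.21, -0.21, -0.21, -0.21, -0.21, -0.21]' --gripper '[0, 0, 0, 0, 0, 0, 0, 0, 0, 0, 0, 0, 0, 0, 0, 0, 0, 0, 0, 0]'

```text
time_s: 3.62
eef_pos: [0.4415, -0.0112, 0.2445]
orientation: [-1.132, 1.256, 1.133]
force: [0.6, 0.5, 0.4]
finger_gap: 1.001
```

```bash
python3 - <<'E'
from h import *
c=cap('wrist','w1'); s=c['s'];print(s['time_s'],s['eef_pos'],s['joints'])
for q in ['gear_case','crank_knob','crank_hub','crank_plug','tbar_middle']:
    r=ctrl.spot_point(q,'wrist')
    print(q,[(np.round(d['point'],1).tolist(),round(d['p'],2)) for d in r][:4])
E
```

```text
3.6167 [ 0.44147392 -0.01123424  0.24445619] [-1.47472267e-01 -3.77300625e-01  2.05430883e+00  5.40851981e-04
  1.46508989e+00 -1.61486067e+00]
gear_case [([164.5, 239.3], 0.98)]
crank_knob [([255.4, 185.3], 0.72), ([65.8, 51.4], 0.59)]
crank_hub [([15.0, 28.1], 0.8), ([216.0, 224.4], 0.75), ([308.3, 251.8], 0.59)]
crank_plug [([5.6, 4.6], 0.86), ([328.1, 249.1], 0.76), ([186.0, 226.1], 0.64)]
tbar_middle [([212.4, 321.6], 0.89), ([160.4, 242.1], 0.6)]
```

View pics/w1.png

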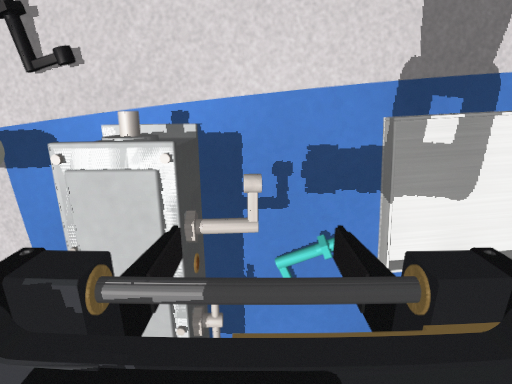

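```bash
python3 - <<'E'
import cv2
i=cv2.imread('pics/w1.png')[90:345,30:290]; cv2.imwrite('pics/w1z.png',cv2.resize(i,None,fx=2.3,fy=2.3,interpolation=2))
E
```

```text
(no output)
```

View pics/w1z.png

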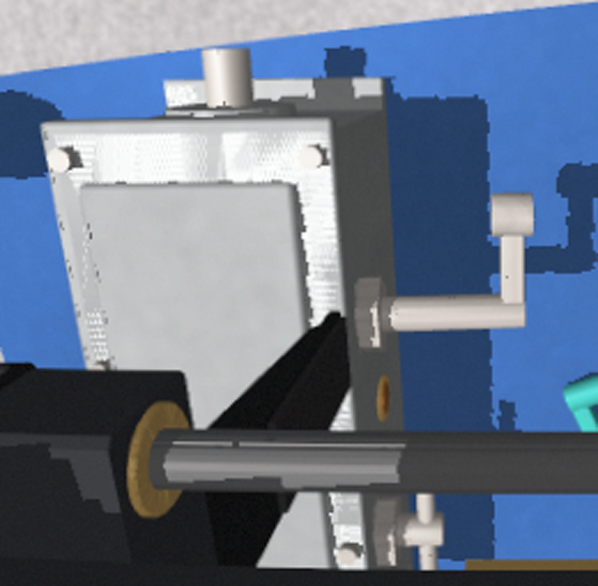

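```bash
python3 - <<'E'
from h import *
c=pickle.load(open('pics/w1.pkl','rb'))
z=lambda x,y:(x/2.3+30,y/2.3+90)
M=R.from_rotvec(c['s']['orientation']).as_matrix();print('jaw deg',np.degrees(np.arctan2(M[1,2],M[0,2])))
ang=lambda a,b:np.degrees(np.arctan2(*(b-a)[[1,0]]))
A=atz(c,z(42,123),.134);B=atz(c,z(333,118),.134);C=atz(c,z(333,568),.134)
print(A,B,C,ang(A,B),ang(C,B)-90,np.linalg.norm(A-B))
h1=atz(c,z(390,313),.095);h2=atz(c,z(524,313),.095);print('hub',h1,h2,ang(h1,h2),np.linalg.norm(h1-h2))
print('knob',atz(c,z(512,215),.095),atz(c,z(512,195),.106),atz(c,z(491,215),.095),atz(c,z(533,215),.095))
print('arm',atz(c,z(512,270),.095))
print('collar',atz(c,z(383,313),.095))
for th in (84,85,86,87,88):
    x=np.array([np.cos(np.radians(th)),np.sin(np.radians(th))]); y=np.array([-x[1],x[0]])
    print(th, proj(c,np.array([[*(B[:2]-320e-3*0+ 0*x),.134]])).round(1) if 0 else '', 'knob from B',(B[:2]+.076*x-.045*y).round(4))
E
```

```text
jaw deg 84.07187738523366
[ 0.36875392 -0.20639552  0.134     ] [ 0.38115073 -0.0827752   0.134     ] [ 0.60104433 -0.12429458  0.134     ] 84.27345054267249 79.30753587074796 0.12424034169162491
hub [ 0.48201505 -0.0824974   0.095     ] [ 0.4889423  -0.01573101  0.095     ] 84.07654860986187 0.06712479359366005
knob [ 0.43832552 -0.01623979  0.095     ] [ 0.42636419 -0.01477706  0.106     ] [ 0.43727386 -0.0262507   0.095     ] [ 0.4393752  -0.00622987  0.095     ]
arm [ 0.46586007 -0.01924335  0.095     ]
collar [ 0.48165604 -0.08600359  0.095     ]
84  knob from B [ 0.4338 -0.0119]
85  knob from B [ 0.4326 -0.011 ]
86  knob from B [ 0.4313 -0.0101]
87  knob from B [ 0.4301 -0.0092]
88  knob from B [ 0.4288 -0.0084]
```

>>> move_arm --pt "0.03 0.003 -0.005" --pt "0.06 0.003 -0.005" --pt "0.09 0.003 -0.005" --pt "0.12 0.003 -0.005" --pt "0.145 0.003 -0.005" --pt "0.16 0.003 -0.005" --pt "0.168 0.003 -0.005" --pt "0.168 0.003 -0.005" --pt "0.168 0.003 -0.005" --yaw '[0, 0, 0, 0, 0, 0, 0, 0, 0]' --gripper '[0, 0, 0, 0, 0, 0.3, 0.4, 0.5, 0.5]' --squeeze 30

```text
time_s: 4.67
eef_pos: [0.4387, -0.0169, 0.0772]
orientation: [-1.132, 1.256, 1.132]
force: [0.6, 1.8, 0.6]
finger_gap: 0.777
```

```bash
python3 - <<'E'
from h import *
c=cap('wrist','w2'); s=c['s'];print(s['time_s'],s['eef_pos'],s['force'],s['finger_gap'])
c=cap('scene','s2')
i=c['pixels'][120:280,180:340]; cv2.imwrite('pics/s2z.png',cv2.resize(i,None,fx=3.5,fy=3.5,interpolation=2))
E
```

```text
4.6667 [ 0.43872906 -0.01692832  0.07717839] [0.60851358 1.78691708 0.61873941] 0.7769331854917041
```

View pics/w2.png

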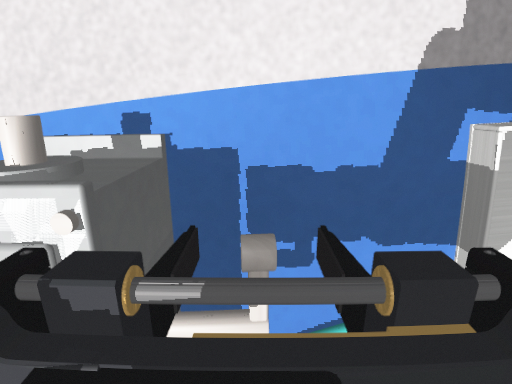

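View pics/s2z.png

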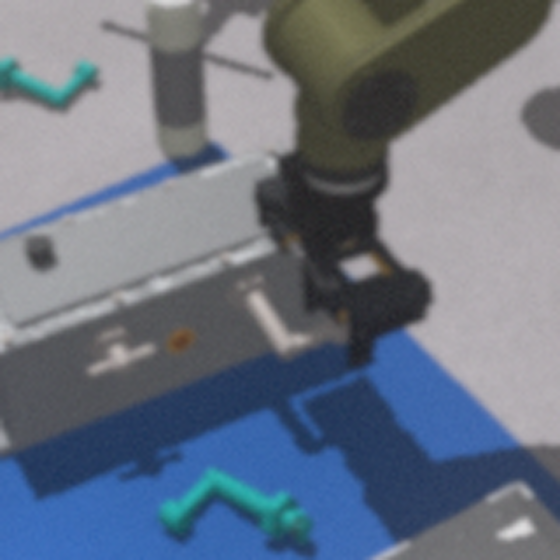

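```bash
python3 - <<'E'
from h import *
c=pickle.load(open('pics/w2.pkl','rb'))
M=R.from_rotvec(c['s']['orientation']).as_matrix()
print('grasp pix',proj(c,c['s']['eef_pos']+M@[-.0188,0,0]), 'knob', atz(c,(258,252),.095),proj(c,[[.4383,-.0163,.095]]))
E
```

```text
grasp pix [[257.75320908 257.27741818]] knob [ 0.4359581  -0.01649548  0.095     ] [[258.77516213 255.69475875]]
```

>>> move_arm --pt "0.001 0.002 0" --pt "0.001 0.002 0" --pt "0.001 0.002 0" --pt "0.001 0.002 0" --pt "0.001 0.002 0" --pt "0.001 0.002 0" --pt "0.001 0.002 0" --pt "0.001 0.002 0" --pt "0.001 0.002 0" --pt "0.001 0.002 0" --pt "0.001 0.002 0" --pt "0.001 0.002 0" --yaw '[0, 0, 0, 0, 0, 0, 0, 0, 0, 0, 0, 0]' --gripper '[1, 1, 1, 1, 1, 1, 1, 1, 1, 1, 1, 1]' --squeeze 35

```text
time_s: 5.77
eef_pos: [0.4362, -0.0168, 0.0755]
orientation: [-1.131, 1.257, 1.132]
force: [0.1, 0.6, -0.8]
finger_gap: 0.209
```

```bash
python3 - <<'E'
from h import *
c=cap('wrist','w3'); s=c['s'];print(s['time_s'],s['eef_pos'],s['force'],s['finger_gap'],s['wrist_torque'])
E
```

```text
5.7667 [ 0.43624886 -0.0167908   0.07552739] [ 0.05041413  0.61875546 -0.82570242] 0.2092942905815201 [ 0.20163209  0.07029145 -0.0411496 ]
```

View pics/w3.png

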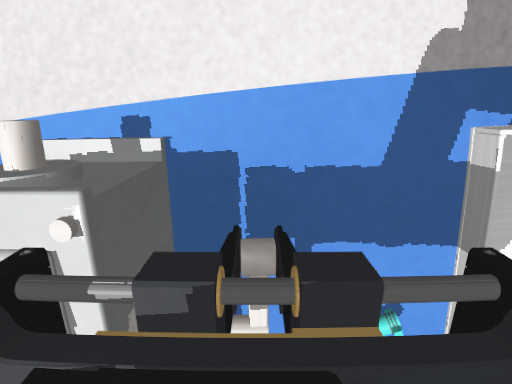

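>>> move_arm --pt "-0.0052 -0.0003 0" --pt "-0.0104 -0.0011 0" --pt "-0.0155 -0.0024 0" --pt "-0.0203 -0.0043 0" --pt "-0.025 -0.0067 0" --pt "-0.0294 -0.0095 0" --pt "-0.0335 -0.0128 0" --pt "-0.0372 -0.0165 0" --pt "-0.0405 -0.0206 0" --pt "-0.0433 -0.025 0" --pt "-0.0457 -0.0297 0" --pt "-0.0457 -0.0297 0" --yaw '[0, 0, 0, 0, 0, 0, 0, 0, 0, 0, 0, 0]' --gripper '[1, 1, 1, 1, 1, 1, 1, 1, 1, 1, 1, 1]'

```text
time_s: 6.82
eef_pos: [0.4649, -0.018, 0.1222]
orientation: [-1.124, 1.258, 1.137]
force: [-8.3, 10.6, 7.3]
finger_gap: 0.209
```

```bash
python3 - <<'E'
from h import *
c=cap('wrist','w4'); s=c['s'];print(s['time_s'],s['eef_pos'],s['force'],s['finger_gap'],s['wrist_torque'])
c=cap('scene','s4')
i=c['pixels'][120:280,180:340]; cv2.imwrite('pics/s4z.png',cv2.resize(i,None,fx=3.5,fy=3.5,interpolation=2))
E
```

```text
6.8167 [ 0.46487705 -0.01797571  0.12219248] [-8.33023758 10.63360673  7.27931895] 0.20876690600366343 [ 1.59412487  1.53193936 -0.37678251]
```

View pics/w4.png

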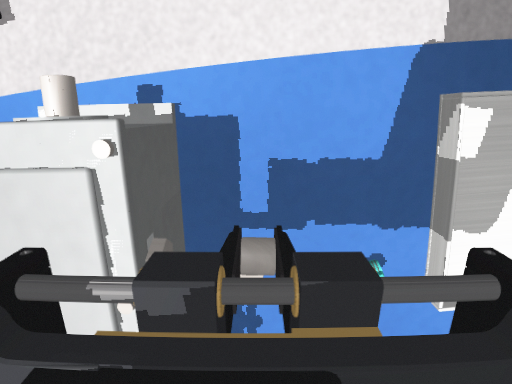

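View pics/s4z.png

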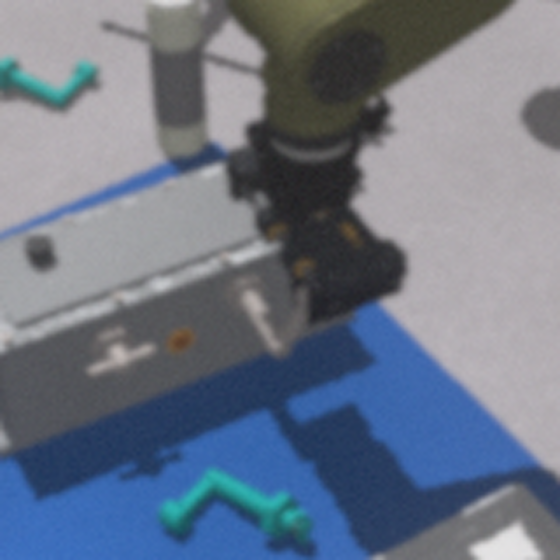

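>>> move_arm --pt "-0.0029 -0.0045 0.001" --pt "-0.0042 -0.0096 0.001" --pt "-0.005 -0.0148 0.001" --pt "-0.0053 -0.0183 0.001" --pt "-0.0053 -0.0183 0.001" --pt "-0.0053 -0.0183 0.001" --yaw '[0, 0, 0, 0, 0, 0]' --gripper '[1, 1, 1, 1, 1, 1]'

```text
time_s: 7.42
eef_pos: [0.4862, -0.0204, 0.1296]
orientation: [-1.132, 1.254, 1.129]
force: [-2.6, 6.2, 9.0]
finger_gap: 0.21
```

```bash
python3 - <<'E'
from h import *
c=cap('wrist','w5'); s=c['s'];print(s['time_s'],s['eef_pos'],s['force'],s['finger_gap'],s['wrist_torque'])
M=R.from_rotvec(s['orientation']).as_matrix();print('jaw deg',np.degrees(np.arctan2(M[1,2],M[0,2])),M.round(3))
E
```

```text
7.4167 [ 0.48623381 -0.02035325  0.12961383] [-2.62586732  6.19425187  9.01009077] 0.2098782110287738 [ 0.71985     0.36303633 -0.21722785]
jaw deg 83.9776202083255 [[ 0.004 -0.994  0.105]
 [ 0.001  0.105  0.994]
 [-1.    -0.004  0.001]]
```

>>> move_arm --pt "0 0 0.005" --pt "0 0 0.01" --pt "0 0 0.015" --pt "0 0 0.018" --yaw '[0, 0, 0, 0]' --gripper '[1, 1, 1, 1]' --squeeze 55

```text
time_s: 7.8
eef_pos: [0.4868, -0.0036, 0.1274]
orientation: [-1.134, 1.257, 1.13]
force: [-1.4, -3.7, 3.5]
finger_gap: 0.207
```

```bash
python3 - <<'E'
from h import *
c=cap('wrist','w6'); s=c['s'];print(s['time_s'],s['eef_pos'],s['force'],s['finger_gap'],s['wrist_torque'])
c=cap('scene','s6')
i=c['pixels'][120:280,180:340]; cv2.imwrite('pics/s6z.png',cv2.resize(i,None,fx=3.5,fy=3.5,interpolation=2))
E
```

```text
7.8 [ 0.48679844 -0.00355371  0.12741231] [-1.35357525 -3.67172293  3.50805666] 0.20727326538287394 [-1.29456908  0.19486445 -0.0673289 ]
```

View pics/w6.png

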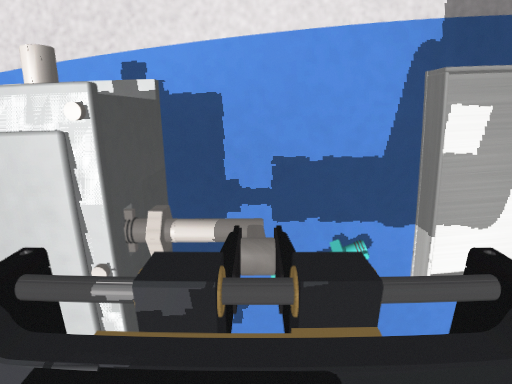

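View pics/s6z.png

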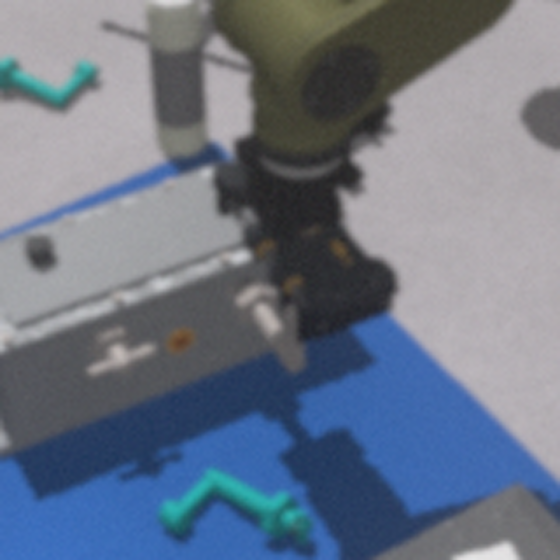

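>>> move_arm --pt "0 0 0.008" --pt "0 0 0.016" --pt "0 0 0.024" --pt "0 0 0.034" --pt "0 0 0.046" --pt "0 0 0.06" --pt "0 0 0.06" --yaw '[0, 0, 0, 0, 0, 0, 0]' --gripper '[1, 1, 1, 1, 1, 1, 1]'

```text
time_s: 8.48
eef_pos: [0.4921, 0.0594, 0.1261]
orientation: [-1.132, 1.256, 1.135]
force: [0.7, -0.6, -2.3]
finger_gap: 0.208
```

```bash
python3 - <<'E'
from h import *
c=cap('wrist','w7'); s=c['s'];print(s['time_s'],s['eef_pos'],s['force'],s['finger_gap'],s['wrist_torque'])
c=cap('scene','s7')
print([(np.round(d['point'],1),d['p']) for d in ctrl.spot_point('tray_in','scene')])
i=c['pixels'][120:350,180:400]; cv2.imwrite('pics/s7z.png',cv2.resize(i,None,fx=2.6,fy=2.6,interpolation=2))
E
```

```text
8.4833 [0.49211103 0.05935248 0.12610361] [ 0.65673586 -0.6454733  -2.26125565] 0.2082461869052416 [0.0653749  0.01417061 0.01604354]
[(array([320.4, 311.5]), 0.91)]
```

View pics/w7.png

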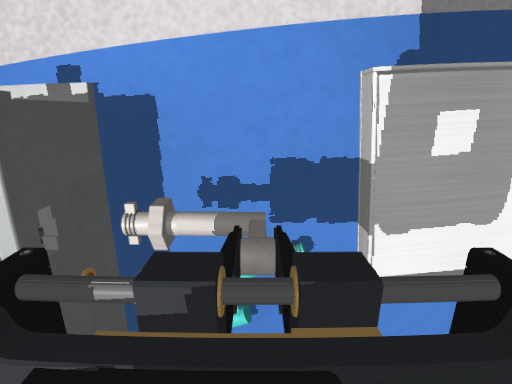

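View pics/s7z.png

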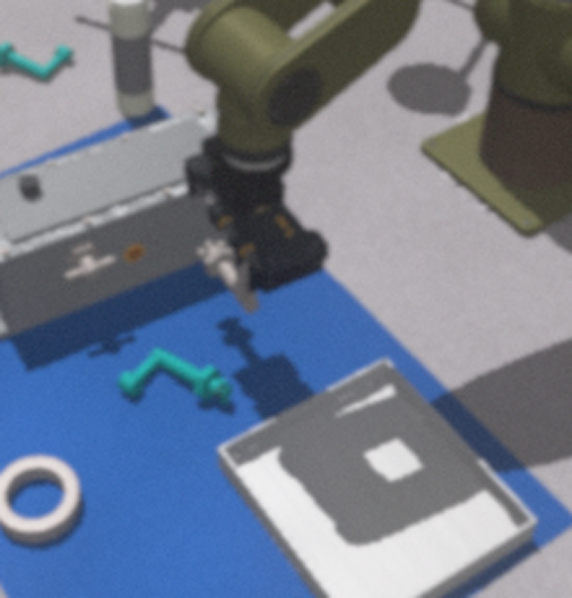

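>>> move_arm --pt "0 0.001 0.01" --pt "0 0.002 0.03" --pt "0 0.003 0.055" --pt "0 0.004 0.085" --pt "0 0.005 0.115" --pt "0 0.007 0.145" --pt "0 0.009 0.175" --pt "0 0.01 0.205" --pt "0 0.011 0.23" --pt "0 0.012 0.25" --pt "0 0.012 0.265" --pt "0 0.012 0.272" --pt "0 0.012 0.272" --pt "0 0.012 0.272" --yaw '[0, 0, 0, 0, 0, 0, 0, 0, 0, 0, 0, 0, 0, 0]' --gripper '[1, 1, 1, 1, 1, 1, 1, 1, 1, 1, 1, 1, 1, 1]'

```text
time_s: 9.8
eef_pos: [0.5088, 0.3279, 0.1264]
orientation: [-1.132, 1.258, 1.132]
force: [-0.6, 0.1, -2.7]
finger_gap: 0.21
```

```bash
python3 - <<'E'
from h import *
c=cap('wrist','w8'); s=c['s'];print(s['time_s'],s['eef_pos'],s['force'],s['finger_gap'],s['wrist_torque'])
print([(np.round(d['point'],1),d['p']) for d in ctrl.spot_point('tray_in','wrist')])
M=R.from_rotvec(s['orientation']).as_matrix();T=s['eef_pos']
print('expected hub bar pixels', proj(c,[T+M@[-.0188+.05,0,-.066],T+M@[-.0188+.05,0,-.046],T+M@[-.0188+.05,0,0]]))
c=cap('scene','s8')
i=c['pixels'][160:384,220:420]; cv2.imwrite('pics/s8z.png',cv2.resize(i,None,fx=2.6,fy=2.6,interpolation=2))
E
```

```text
9.8 [0.5088449  0.32791951 0.12639411] [-0.56940239  0.10843024 -2.69795998] 0.21030476242220889 [ 0.12022144  0.06804205 -0.03673151]
[(array([214.1, 188.7]), 0.71)]
expected hub bar pixels [[166.93665296 224.78063793]
 [194.23130156 224.83931628]
 [257.63819972 224.8610325 ]]
```

View pics/w8.png

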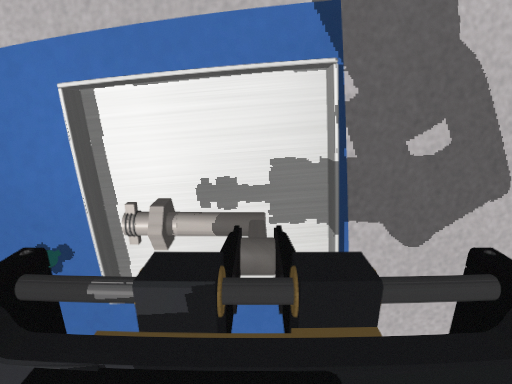

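View pics/s8z.png

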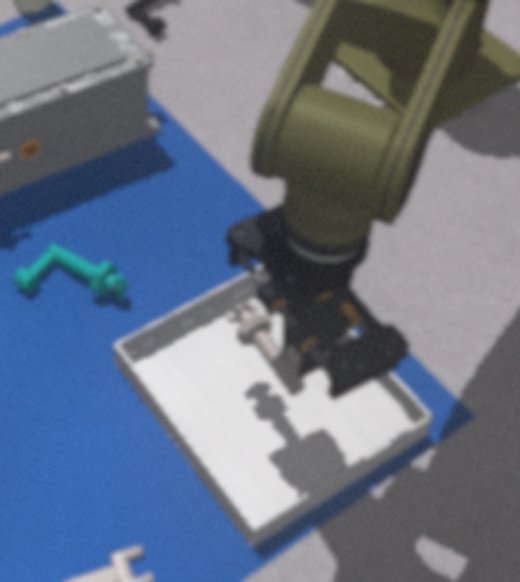

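```bash
python3 - <<'E'
from h import *
c=pickle.load(open('pics/w8.pkl','rb'))
print(atz(c,(214,188.7),.004),atz(c,(62,86),.034),atz(c,(338,62),.034))
a,b=atz(c,(62,86),.034)[:2],atz(c,(338,62),.034)[:2]
d=(b-a)/np.linalg.norm(b-a); print(np.linalg.norm(b-a),'centre',(a+b)/2+np.array([d[1],-d[0]])*.11)
s=c['s'];M=R.from_rotvec(s['orientation']).as_matrix();print('hub',s['eef_pos']+M@[-.0188+.05,0,-.046])
E
```

```text
[0.50058266 0.28424531 0.004     ] [0.38911975 0.17167248 0.034     ] [0.397237  0.4063596 0.034    ]
0.23482745906978855 centre [0.50311264 0.28521369]
hub [0.50401387 0.28214566 0.09523556]
```

>>> move_arm --pt "0.01 0 0" --pt "0.022 0 0" --pt "0.034 0 0" --pt "0.045 0 0" --pt "0.053 0 0" --pt "0.058 0 0" --pt "0.061 0 0" --pt "0.063 0 0" --pt "0.064 0 0" --pt "0.064 0 0" --yaw '[0, 0, 0, 0, 0, 0, 0, 0, 0, 0]' --gripper '[1, 1, 1, 1, 1, 1, 1, 1, 1, 1]'

```text
time_s: 10.78
eef_pos: [0.5092, 0.3286, 0.0629]
orientation: [-1.132, 1.256, 1.131]
force: [-1.2, 0.1, -1.7]
finger_gap: 0.204
```

```bash
python3 - <<'E'
from h import *
c=cap('wrist','w9'); s=c['s'];print(s['time_s'],s['eef_pos'],s['force'],s['finger_gap'],s['wrist_torque'])
c=cap('scene','s9')
i=c['pixels'][200:384,220:420]; cv2.imwrite('pics/s9z.png',cv2.resize(i,None,fx=3,fy=3,interpolation=2))
E
```

```text
10.7833 [0.50917236 0.32861537 0.06294623] [-1.18989171  0.12289153 -1.70651125] 0.2044706728144328 [ 0.0940095   0.06139977 -0.03444281]
```

View pics/w9.png

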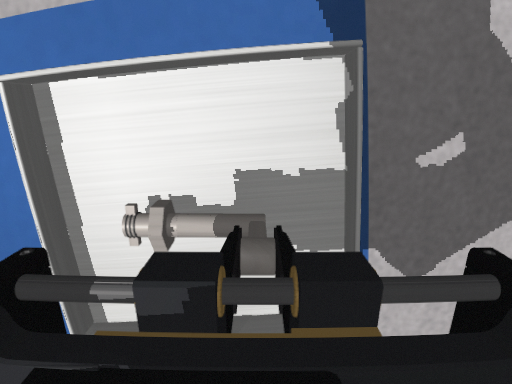

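View pics/s9z.png

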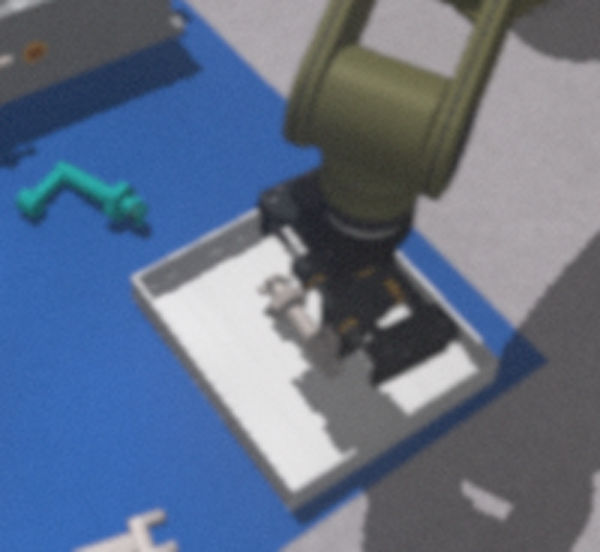

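Hanging low in the tray, a few mm above the floor. I'll creep down.

>>> move_arm --pt "0.002 0 0" --pt "0.004 0 0" --pt "0.006 0 0" --pt "0.008 0 0" --pt "0.008 0 0" --yaw '[0, 0, 0, 0, 0]' --gripper '[1, 1, 1, 1, 1]'

```text
time_s: 11.3
eef_pos: [0.5118, 0.3299, 0.0584]
orientation: [-1.133, 1.25, 1.129]
force: [1.1, 2.7, 9.1]
finger_gap: 0.207
```

>>> move_arm --pt "-0.002 -0.0045 0" --pt "-0.001 -0.0087 0" --pt "0 -0.013 0" --pt "0.001 -0.0171 0" --pt "0.003 -0.021 0" --pt "0.0045 -0.025 0" --pt "0.007 -0.0285 0" --pt "0.0095 -0.032 0" --pt "0.0125 -0.0355 0" --pt "0.016 -0.0383 0" --pt "0.016 -0.0383 0" --yaw '[0, 0, 0, 0, 0, 0, 0, 0, 0, 0, 0]' --gripper '[1, 1, 1, 1, 1, 1, 1, 1, 1, 1, 1]'

```text
time_s: 12.22
eef_pos: [0.5541, 0.326, 0.0444]
orientation: [-1.137, 1.242, 1.125]
force: [6.9, 0.3, 13.4]
finger_gap: 0.205
```

```bash
python3 - <<'E'
from h import *
c=cap('wrist','w10'); s=c['s'];print(s['time_s'],s['eef_pos'],s['force'],s['finger_gap'],s['wrist_torque'])
c=cap('scene','s10')
i=c['pixels'][200:384,220:420]; cv2.imwrite('pics/s10z.png',cv2.resize(i,None,fx=3,fy=3,interpolation=2))
E
```

```text
12.2167 [0.55410283 0.32598065 0.04439573] [ 6.90337809  0.26283914 13.38538841] 0.20469297771832515 [-0.77663738 -1.14686909  0.43512427]
```

View pics/w10.png

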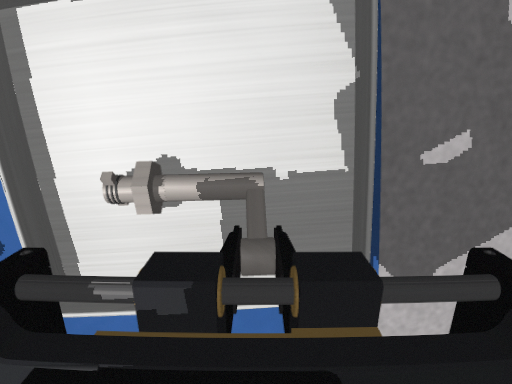

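View pics/s10z.png

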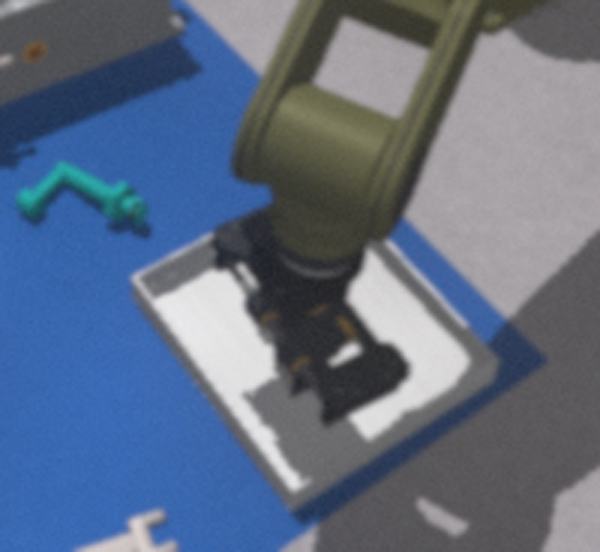

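>>> move_arm --pt "0.002 -0.003 0" --pt "0.005 -0.005 0" --pt "0.009 -0.007 0" --pt "0.013 -0.008 0" --pt "0.017 -0.009 0" --pt "0.021 -0.009 0" --pt "0.024 -0.009 0" --pt "0.024 -0.009 0" --pt "0.024 -0.009 0" --yaw '[0, 0, 0, 0, 0, 0, 0, 0, 0]' --gripper '[1, 1, 1, 1, 1, 1, 1, 1, 1]'

```text
time_s: 13.07
eef_pos: [0.5542, 0.3228, 0.0129]
orientation: [-1.131, 1.261, 1.133]
force: [-0.9, -0.7, -0.9]
finger_gap: 0.205
```

```bash
python3 - <<'E'
from h import *
c=cap('wrist','w11'); s=c['s'];print(s['time_s'],s['eef_pos'],s['force'],s['finger_gap'],s['wrist_torque'])
E
```

```text
13.0667 [0.5542377  0.32281217 0.01290055] [-0.87738662 -0.67909243 -0.87633001] 0.20506448396614932 [-0.16471949  0.0595095   0.00902551]
```

View pics/w11.png

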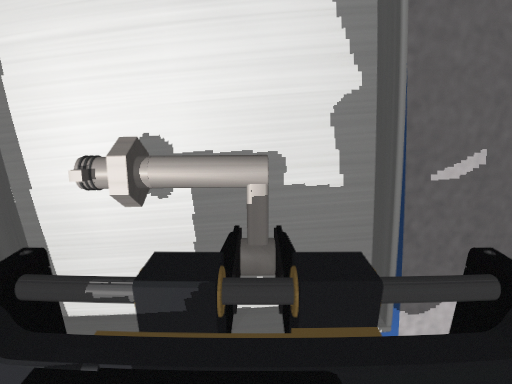

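>>> move_arm --pt "0.002 0 0" --pt "0.003 0 0" --pt "0.003 0 0" --pt "0.003 0 0" --pt "0.003 0 0" --pt "0.003 0 0" --pt "0.003 0 0" --pt "0.003 0 0" --pt "0.003 0 0" --yaw '[0, 0, 0, 0, 0, 0, 0, 0, 0]' --gripper '[1, 1, 0.75, 0.7, 0.65, 0.6, 0.55, 0.55, 0.55]'

```text
time_s: 13.87
eef_pos: [0.556, 0.3235, 0.0118]
orientation: [-1.132, 1.257, 1.132]
force: [-0.5, 0.1, 0.1]
finger_gap: 0.448
```

```bash
python3 - <<'E'
from h import *
c=cap('wrist','w12'); s=c['s'];print(s['time_s'],s['eef_pos'],s['force'],s['finger_gap'],s['wrist_torque'])
E
```

```text
13.8667 [0.55603598 0.32352299 0.0117881 ] [-0.50542757  0.05768395  0.10527567] 0.4480536294328801 [0.02631766 0.01184821 0.01800034]
```

View pics/w12.png

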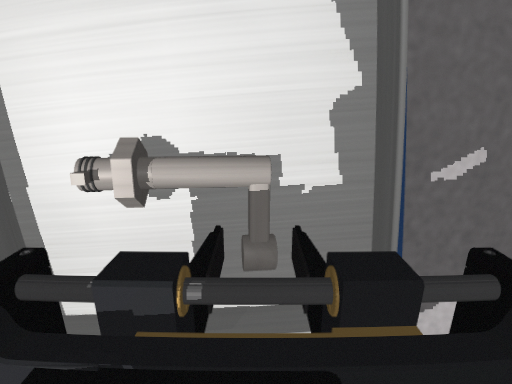

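Released; the knob lies free between the fingers. Going up.

>>> move_arm --pt "-0.02 0 0" --pt "-0.05 0 0" --pt "-0.09 0 0" --pt "-0.13 0 0" --pt "-0.17 0 0" --pt "-0.2 0 0" --pt "-0.2 0 0" --pt "-0.2 0 0" --yaw '[0, 0, 0, 0, 0, 0, 0, 0]' --gripper '[0.55, 0.55, 0.55, 0.55, 0.55, 0.55, 0.55, 0.55]'

```text
time_s: 14.58
eef_pos: [0.5573, 0.3241, 0.2151]
orientation: [-1.132, 1.251, 1.129]
force: [0.1, -0.6, -1.4]
finger_gap: 0.454
```

```bash
python3 - <<'E'
from h import *
c=cap('wrist','w13'); s=c['s'];print(s['time_s'],s['eef_pos'],s['force'],s['finger_gap'])
for q in ('crank_hub','crank_knob'):
  for d in ctrl.spot_point(q,'wrist')[:2]: print(q,d['point'],d['p'],atz(c,d['point'],.02))
c=cap('scene','s13')
print([(np.round(d['point'],1),d['p']) for d in ctrl.spot_point('tbar_middle','scene')])
E
```

```text
14.5833 [0.55731067 0.32413979 0.21512427] [ 0.11763507 -0.60042212 -1.37899979] 0.45351179220499577
crank_hub [220.1, 138.6] 0.74 [0.5062729  0.28466842 0.02      ]
crank_hub [56.5, 204.7] 0.69 [0.5665728  0.05629101 0.02      ]
crank_knob [51.0, 247.5] 0.72 [0.62650051 0.02887363 0.02      ]
crank_knob [261.4, 178.7] 0.53 [0.56107034 0.32931257 0.02      ]
[(array([216.5, 222.1]), 0.67)]
```

View pics/w13.png

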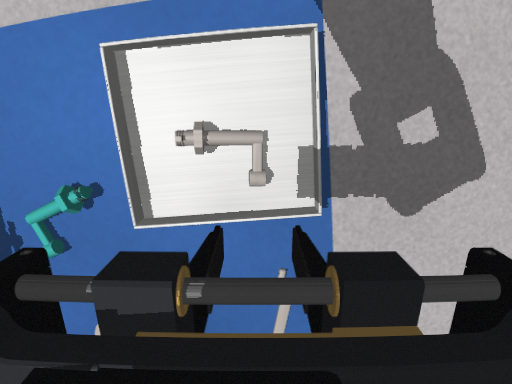

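View pics/s13.png

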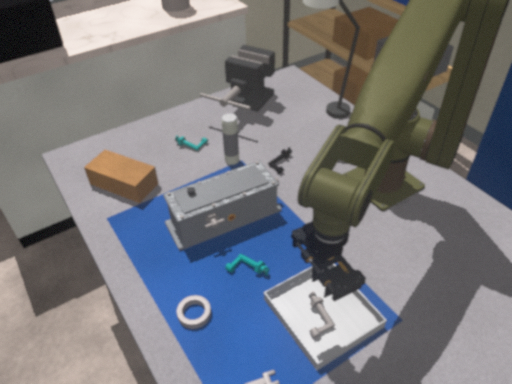

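The plug lies in the tray at hub ≈ (0.506, 0.285), near the tray centre. The T-bar has not moved (pixel 216.5, 222 against 216, 224 before), and the arm is clear.

```bash
python3 -c "
from rig import ctrl
print(ctrl.hand_in())"
```

```text
the job is handed in; nothing more can be done
None
```

The crank plug is out of the gear case and lying at rest in the aluminium tray, and I have handed the job in. No verdict is reported.

**What I did:**
- I pinched the knob's flat faces from above and swung the crank up to upright.
- I drew the plug straight out, about 80 mm, once the thread let go.
- I lowered it into the tray while still gripped until it touched the floor. Then I laid the crank over sideways, let go just above the floor and lifted clear.

**Last checks:**
- **Plug position:** the hub point measures about (0.506, 0.285) m, against a tray centre of about (0.503, 0.285) m. The picture shows it lying flat inside the walls.
- **T-bar plug:** it appears at the same place in the scene picture, within about 2 pixels of the start.
- **Gripper:** it is about 0.2 m above the tray and touching nothing.
- **Time and force:** the clock read about 14.6 s of the 51 s allowed. Readings at the end of each move reached about 15 N at most.

**Disagreements:**
- The measured rise over the swing was 54 mm where 50 mm was expected, so the knob probably shifted a few millimetres in the grip. It had no effect on the result.
- In the last wrist picture the networks also reported the turquoise look-alike as the crank plug. I ignored that because it lies outside the tray, and I never touched it.

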